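Hang the washed pestle in the drying ring

ROBOT

A 6-joint arm with a two-finger parallel gripper is mounted at the origin on a cart in front of the work surface, level with it; the furniture and walls round the work are solid. World frame = base frame: x ahead of the robot, y to its left, z up, the work surface at z = 0. Lengths are in mm, angles in rad, forces in N, time in s.
With the tool pointing down it reaches from about 300 to 950 mm from the base axis. Payload 3.1 kg.
Tool frame: the origin (TCP) lies on the centre line of the jaws, within the pads' length; the fingertips stand 19 mm ahead of it and the grasp point (between the pads) is the TCP; z points along the fingers, y is the line along which they close (so a half turn about z gives the same grasp; the last joint's range is limited). The gripper opens to 85 mm and grips with 20 to 120 N. Pads are 22 mm wide; open, the fingers measure 114 mm over their backs; the gripper's body (76 mm by 85 mm) begins 54 mm behind the grasp point. The pads swing forward as they close: fully open they stand 13 mm farther back than shut.
Start: joints at [1.128, 0.308, 1.634, -0, 1.2, -0.07], TCP at [227.666, 582.066, 250.272] pointing down, gripper open.
Joint ranges: [-3.06, 3.06], [-0.79, 1.96], [0.05, 2.63], [-1.19, 4.34], [0.05, 2.64], [-2.94, 2.94]. Speed limits (rad/s): [2.79, 2.79, 3.14, 3.14, 3.14, 3.14].

INTERFACE

Orientations are given as a unit quaternion [x, y, z, w].
In Python, from bench import * gives the robot as it stands. The module is installed in compiled form; this text tells all that it offers.
- The arm moves only by the tool arm_command, never from a script. Its argument "series" is a list of rows, each a list of 7 numbers: the shift along the tool's x, y, z in units of 0.15 m (1.0 is 0.15 m), then the turn, a rotation vector about the tool's x, y, z in units of 2 rad (1.0 is 2 rad), then the opening, from 0 (shut) to 1 (fully open). In form: [[dx, dy, dz, ax, ay, az, grip], ...]. A call has 1 to 10 rows; each row is the pose to reach, as a shift and turn from the pose commanded when the call began, along the tool's axes at that moment; what a row does not reach only later rows make up. A row lasts 1/12 s, in which the tool goes at most 41.7 mm and 7.16 degrees, less where a joint would pass 70% of its speed; a pose out of reach is approached as far as the arm can. A call with a number of a shift or a turn outside -1 to 1 is refused whole. A call with a gripper value outside its range is refused whole. The fingers move at their own pace and stop on an object; "force" is the grip in N (left out, the last holds). Time passes only in rows, so rows that repeat a pose let the fingers close. It gives the time, the measured TCP pose, the force, the opening and the grip force at its end, in the units of the state.
- observe(): the state, without advancing time (a new reading comes with each control period).
- camera(name): name is "side" or "top"; returns (picture, depth): 384x512x3 uint8, blue, green, red; 384x512 float32, mm along the optical axis (not along the pixel's ray), 0 where there is no reading.
- camera_model(name): a dict with "fovy" (degrees; the focal length in pixels is half the picture's height over the tangent of half this angle, whatever the lens; pixels are square), "cx", "cy" (the principal point, pixels), "distortion" ([k1, k2, p1, p2, k3] as OpenCV has them; the pictures are not rectified), "xyz" and "rotation" of the camera in the world. Camera axes: x right, y up, looking along -z (the intrinsics and any distortion apply to the point x, -y, -z); pixel columns grow to the right and rows downward; lengths in mm; the calibration is good to about 2 mm. A picture is of the moment at which its call begins. camera_model takes no time and is no camera call.
- hand_in(): hands the job in; it is judged then, once.
The state is a dict: "time": time; "joint_positions": joint angles; "qvel": joint speeds; "tau": joint torques, N m; "eef_pos": TCP position; "orientation": TCP orientation; "force": force on the tool from outside, world axes, zero at the start; "moment": the same for the moment, N m; "gripper_width": finger opening in mm; "grip_force": force on a finger pad.
Only numpy, scipy, OpenCV 4.12 (cv2) and the standard library are available. Lean on these libraries where they do the work, as an engineer would, in place of code of your own. Each camera call takes 0.05 s, during which the arm holds its last target. There are 200 camera calls.

TASK

Swing the empty ring of the drying stand out until it is over the middle of the blue drip dish. Then take the washed pestle out of the steel beaker it leans in, let it down gently, handle-first, through the ring until its head rests on the ring, and let go so that it hangs upright over the dish to drain. Leave the beaker and the dish standing where they are and do not disturb the cartons and the purple stain bottle.

Things in the scene. Friction and masses are not known exactly. Their poses are not given: they have to be found in the camera images.
- pestle: Pestle, 185 mm, 0.2 kg: steel handle, brown agate head. Origin at the handle's free end (foot); +z runs to the head. Along z: handle to 134 mm, 16-21 mm thick; then a flat shoulder; head 34 mm across at 136-170 mm (grip here), domed top at 185 mm. Centre of mass at 102 mm. Starts leaning loosely in the beaker, foot down, about 35 degrees off vertical, head out over the rim, towards the robot.
- pestle_neck (a point): Point on the pestle's axis 134 mm from its foot, level with the flat shoulder under the head; the handle is 21 mm thick just below it, from 124 mm, and 19 mm or less further down. It lies at the ring's mouth when the head rests on the ring. Axes as the pestle's.
- ring_seat (a point): Centre of the upper rim of the drying stand's steel ring: a collar 42 mm outside, 26 mm bore, 14 mm tall, open above and below, rim 152 mm above the counter, on the end of a level arm 135 mm from the rod's axis. z points up along the bore; -x points outwards along the arm.
- ring_arm (a joint): Swivel of the ring's arm about the rod, rad; 0 = arm along the stand's -x (about towards the robot), growing = anticlockwise from above, ring going to the robot's right. Range -0.9 to 1.9. Stiff friction (0.35 N m); stays where left. The arm is a round bar 10 mm thick, axis 145 mm above the counter, bare between 20 and 110 mm from the rod's axis.
- rod_top (a point): Top of the stand's upright rod (12 mm thick, 185 mm above the counter), on the swivel axis. A dark swivel block 28 mm across carries the arm at 132 to 160 mm height; a black thumb screw sticks out 38 mm on the side opposite the arm.
- stand: The drying stand, fixed to the counter: grey disc foot 110 mm across, upright rod and swivelling ring. Origin: centre of the foot's underside, z up. The drip dish stands on its -x side.
- drip_dish: Shallow round blue dish, 100 mm across, 12 mm high, loose, standing on the counter; origin: centre of its underside. Within about 15 mm the ring's circle passes over its centre.
- beaker: Bright steel beaker, 93 mm across its rim, 104 mm tall, wall 2.5 mm, bottom 4 mm, 0.35 kg, loose, standing on the brown work mat (3 mm thick); origin: centre of its underside, z up. The pestle leans in it.
- ctn_0: Small white carton 45 x 70 x 55 mm, bystander on the left; origin: centre of its underside.
- ctn_1: Small white carton 50 x 50 x 50 mm, bystander on the left; origin: centre of its underside.
- stain_purple: Small dropper bottle with purple stain, 38 mm across, 96 mm tall, bystander on the right; origin: centre of its underside.
There are look-alikes about, which are no part of the job. There is more than one size of the drip_dish; the one meant has the size given above.

How it is judged:
By the outcome, as a careful person would: the job done as asked, in the order asked, and still so for the second after the job is handed in, with the robot touching nothing.
It also fails if it takes over 64 s, if anything falls off the work surface, if the arm or the gripper's body presses on something with over 40 N, if the wrist force passes 120 N, or if a joint passes its speed limit or range.

## Working session

There is one attempt and no reset: what is moved stays moved. The work goes in short steps, Python scripts to look and compute and a tool call to move; the robot and the scene stay as the last step left them, time stands still between calls to the robot, and variables do not carry over. Pictures are saved under pics/ and viewed, at most 10 in all, crops included, and the job is handed in when it is done.

Besides the shell and the picture viewer there is one more tool, called after "Request:" in YAML: its name, and indented under it one key for each argument. arm_command: Moves the arm, as the interface text tells. Shifts and turns lie within -1 to 1; 1 stands for 0.15 m of shift or 2 rad of turn. Its arguments: {"type":"object","properties":{"series":{"type":"array","items":{"type":"array","items":{"type":"number"}}},"force":{"type":"number"}},"required":["series"]}

```bash
mkdir -p pics; cat > h.py <<'E'
from bench import *
import numpy as np, cv2
from scipy.spatial.transform import Rotation as R
def cam(n):
    m=camera_model(n); f=192/np.tan(np.radians(m["fovy"])/2)
    K=np.array([[f,0,m["cx"]],[0,f,m["cy"]],[0,0,1]]); r=np.array(m["rotation"],float)
    if r.size==4: r=R.from_quat(r.ravel()).as_matrix()
    return K,np.array(m["distortion"],float),np.array(m["xyz"],float),r.reshape(3,3)
def rays(n,px):
    K,d,o,r=cam(n); u=cv2.undistortPoints(np.array(px,float).reshape(-1,1,2),K,d)[:,0]
    v=np.c_[u[:,0],-u[:,1],-np.ones(len(u))]
    return o,v@r.T      # scaled so that depth multiplies it
def onplane(n,px,z):
    o,v=rays(n,px); return o+v*((z-o[2])/v[:,2])[:,None]
def pts(n,px,dep):
    o,v=rays(n,px); px=np.array(px,int); return o+v*dep[px[:,1],px[:,0]][:,None]
def cross(p1,p2):
    o1,v1=rays("side",[p1]);o2,v2=rays("top",[p2]);A=np.c_[v1[0],-v2[0]]
    t=np.linalg.lstsq(A,o2-o1,rcond=None)[0];a=o1+v1[0]*t[0];b=o2+v2[0]*t[1];return (a+b)/2,np.linalg.norm(a-b)
E
python3 - <<'E'
from h import *
for n in("side","top"):
    p,d=camera(n);cv2.imwrite(f"pics/{n}0.png",p);np.savez(f"{n}0.npz",p=p,d=d);m=camera_model(n);print(m,(d>0).mean())
s=observe();print(s)
E
```

```text
{'fovy': 48.907312978655696, 'cx': 253.23269913138046, 'cy': 191.5151202533104, 'distortion': array([-0.03422218,  0.        ,  0.        ,  0.        ,  0.        ]), 'xyz': array([ 576.76725481, -933.76406636, 1073.41265611]), 'rotation': array([4.18355679e-01, 3.11101894e-04, 1.89163716e-02, 9.08086229e-01])} 0.9961395263671875
{'fovy': 45.90721841290676, 'cx': 256.71182946688094, 'cy': 187.20206937343588, 'distortion': array([-0.03286215,  0.        ,  0.        ,  0.        ,  0.        ]), 'xyz': array([   8.16873727,   90.95235219, 1688.924911  ]), 'rotation': array([ 0.13190015, -0.11227937, -0.62252473,  0.76318979])} 0.9956105550130209
{'time': 0.1, 'joint_positions': array([ 1.12832380e+00,  3.08914794e-01,  1.63505442e+00,  1.68221031e-05,
        1.19974662e+00, -6.96932260e-02]), 'qvel': array([-0.00073953, -0.00280923, -0.00306265,  0.00015099,  0.00187819,
        0.00057786]), 'tau': array([-7.16930208e-04, -4.16409516e+01, -2.77643949e+01, -1.21250437e-04,
        3.94809074e-03, -1.58692967e-05]), 'eef_pos': array([227.33810985, 581.41893246, 249.16616242]), 'orientation': array([ 1.85315196e-01,  9.82678559e-01, -1.02498385e-03, -2.76472665e-04]), 'force': array([ 0.15446743,  1.02643752, -0.25043142]), 'moment': array([ 0.03717013, -0.00718797, -0.0205076 ]), 'grip_force': 0.0, 'gripper_width': 85.54426582978871}
```

View pics/side0.png

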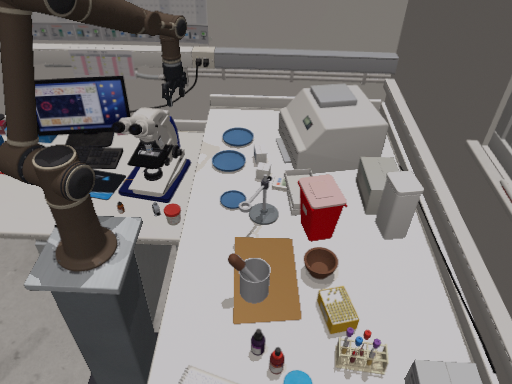

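View pics/top0.png

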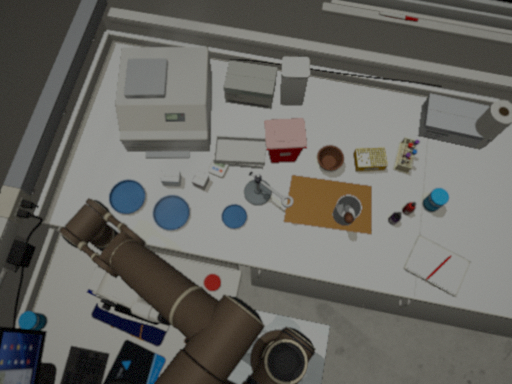

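```bash
python3 - <<'E'
from h import *
S=np.load("side0.npz");T=np.load("top0.npz")
a=cv2.resize(S["p"][165:315,200:310],None,fx=4,fy=4,interpolation=cv2.INTER_CUBIC)
b=cv2.resize(T["p"][160:250,210:370],None,fx=4,fy=4,interpolation=cv2.INTER_CUBIC)
c=np.zeros((600,440,3),np.uint8);c[:a.shape[0],:a.shape[1]]=a
cv2.imwrite("pics/cs.png",c);cv2.imwrite("pics/ct.png",b)
for n,D in(("side",S),("top",T)):
    h=cv2.cvtColor(D["p"],cv2.COLOR_BGR2HSV);m=cv2.inRange(h,(98,110,50),(118,255,220))
    for k in cv2.findContours(m,cv2.RETR_EXTERNAL,cv2.CHAIN_APPROX_NONE)[0]:
        if cv2.contourArea(k)<150: continue
        q=onplane(n,k[:,0],12)[:,:2].astype(np.float32);(x,y),r=cv2.minEnclosingCircle(q)
        e=cv2.fitEllipse(q);print(n,k[:,0].mean(0).round(),"circ",round(x),round(y),round(2*r),"ell",np.round(e[0]),np.round(e[1]))
E
```

```text
side [297. 378.] circ 689 -434 70 ell [ 688. -422.] [35. 74.]
side [232. 199.] circ 472 260 98 ell [471. 262.] [85. 95.]
side [228. 160.] circ 437 503 146 ell [438. 505.] [134. 140.]
side [237. 137.] circ 467 689 143 ell [465. 689.] [133. 136.]
side [88. 91.] circ -389 1002 659 ell [-760.  686.] [ 740. 1429.]
top [155. 369.] circ -120 416 100 ell [-112.  411.] [ 39. 117.]
top [ 12. 353.] circ -161 913 152 ell [-166.  919.] [ 94. 140.]
top [ 28. 320.] circ -55 902 68 ell [-55. 903.] [63. 64.]
top [234. 216.] circ 474 263 90 ell [474. 263.] [86. 87.]
top [171. 212.] circ 438 502 130 ell [434. 499.] [111. 131.]
top [439. 196.] circ 715 -510 74 ell [ 715. -510.] [66. 72.]
top [127. 197.] circ 467 691 134 ell [467. 691.] [130. 131.]
```

View pics/cs.png

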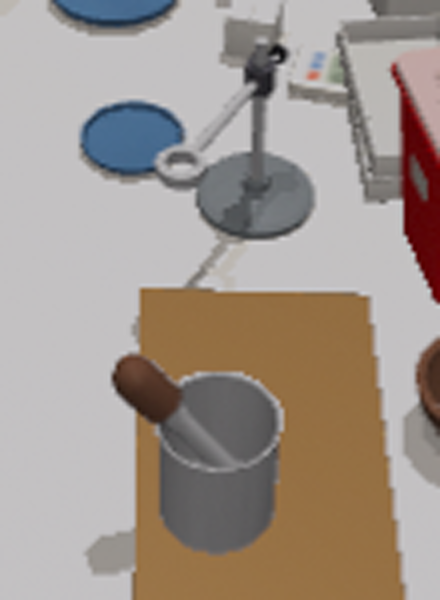

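View pics/ct.png

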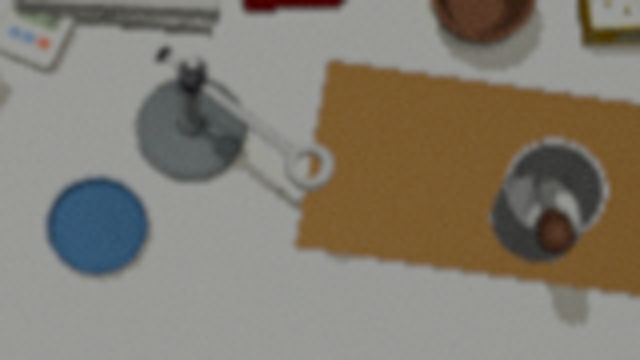

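```bash
python3 - <<'E'
from h import *
D={n:np.load(f"{n}0.npz") for n in("side","top")}
print("dish: side (232,199), top (234,216)")
print("ring152",onplane("side",[(245.2,205.7)],152),onplane("top",[(287.2,201.2)],152),cross((245.2,205.7),(287.2,201.2)))
print("rodtop",onplane("side",[(265.5,176.5)],185),onplane("top",[(258,176.5)],185))
print("foot",onplane("side",[(263.7,213.7)],8),onplane("top",[(257.7,192.2)],8))
print("beaker rim",onplane("side",[(255.5,270)],107),onplane("top",[(349,207.5)],107))
for n,box in(("side",(225,250,250,275)),("top",(340,210,358,226))):
    p,d=D[n]["p"],D[n]["d"];x0,y0,x1,y1=box
    h=cv2.cvtColor(p,cv2.COLOR_BGR2HSV);m=cv2.inRange(h,(0,80,20),(14,255,170));m2=np.zeros_like(m);m2[y0:y1,x0:x1]=m[y0:y1,x0:x1]
    ys,xs=np.nonzero(m2);q=pts(n,np.c_[xs,ys],d);print(n,len(q),"px c",xs.mean(),ys.mean(),"mean",q.mean(0).round(1),np.percentile(q,[3,97],axis=0).round())
    c=cv2.findContours(m2,cv2.RETR_EXTERNAL,cv2.CHAIN_APPROX_NONE)[0];k=max(c,key=cv2.contourArea);print(cv2.minAreaRect(k),cv2.fitEllipse(k))
    print(h[ys.astype(int),xs.astype(int)].mean(0))
# rim by depth: points z 100..112 around beaker
for n,box in(("side",(230,250,280,285)),("top",(325,185,370,230))):
    d=D[n]["d"];x0,y0,x1,y1=box
    X,Y=np.meshgrid(np.arange(x0,x1),np.arange(y0,y1));g=np.c_[X.ravel(),Y.ravel()];q=pts(n,g,d);s=(q[:,2]>101)&(q[:,2]<111)
    (x,y),r=cv2.minEnclosingCircle(q[s,:2].astype(np.float32));print(n,"rim",x,y,2*r,s.sum())
for n,box in(("side",(225,190,285,225)),("top",(240,165,300,215))):
    d=D[n]["d"];x0,y0,x1,y1=box
    X,Y=np.meshgrid(np.arange(x0,x1),np.arange(y0,y1));g=np.c_[X.ravel(),Y.ravel()];q=pts(n,g,d);s=(q[:,2]>135)&(q[:,2]<160);print(n,"arm")
    c=q[s].mean(0);w,v=np.linalg.eigh(np.cov(q[s,:2].T));print(c,v[:,1],q[s].min(0),q[s].max(0))
E
```

```text
dish: side (232,199), top (234,216)
ring152 [[530.05452172  71.56618257 152.        ]] [[526.82637362  74.38272291 152.        ]] (array([528.99097622,  74.6612645 , 148.5691562 ]), np.float64(2.0116387610090523))
rodtop [[593.08160645 184.99872056 185.        ]] [[585.75151526 193.00971765 185.        ]]
foot [[592.49093948 188.86208702   8.        ]] [[588.62253551 193.01943077   8.        ]]
beaker rim [[ 571.05823255 -153.15845905  107.        ]] [[ 563.83335743 -152.41715552  107.        ]]
side 182 px c 236.14285714285714 261.84615384615387 mean [ 515.8 -158.6  146.5] [[ 496. -168.  123.]
 [ 535. -144.  167.]]
((236.9604034423828, 262.39605712890625), (20.545045852661133, 11.82043743133545), 50.710594177246094) ((236.46685791015625, 262.5937194824219), (11.681867599487305, 20.69875144958496), 144.8837890625)
[  9.6043956  126.2967033   79.46703297]
top 74 px c 348.2837837837838 218.1216216216216 mean [ 508.9 -148.4  150.6] [[ 492. -165.   17.]
 [ 530. -136.  167.]]
((349.0, 217.5), (9.0, 8.0), 90.0) ((348.54107666015625, 217.78660583496094), (7.788436412811279, 9.780673027038574), 160.56576538085938)
[ 10.91891892 137.62162162  66.89189189]
side rim 567.4757080078125 -151.16903686523438 95.23873138427734 139
top rim 566.3082275390625 -151.42835998535156 93.72252655029297 68
side arm
[537.98773899  88.6700886  149.06980572] [0.46015233 0.88783998] [509.47960132  51.08548923 137.4705612 ] [579.45153362 161.77857471 156.12867997]
top arm
[555.01709827 131.16964888 148.73999539] [0.45787148 0.88901839] [507.99482618  56.27478339 135.19916767] [613.97176989 230.09759047 159.97414059]
```

```bash
cat >> h.py <<'E'
def down(yang): # tool pointing down, y axis at angle yang (deg)
    a=np.radians(yang);y=np.array([np.cos(a),np.sin(a),0]);z=np.array([0,0,-1.]);return R.from_matrix(np.c_[np.cross(y,z),y,z])
def go(p,r,p0=None,r0=None):
    s=observe();p0=s["eef_pos"] if p0 is None else np.array(p0,float);r0=R.from_quat(s["orientation"]) if r0 is None else r0
    return np.r_[r0.inv().apply(np.array(p)-p0)/150,(r0.inv()*r).as_rotvec()/2].round(3).tolist()
E
python3 - <<'E'
from h import *
def plane(n,a,b):
    o,v=rays(n,[a,b]);k=np.cross(v[0],v[1]);return o,k/np.linalg.norm(k)
hc,e=cross((236.5,262.6),(348.5,217.8));print("head c",hc,e)
for ts,tt in(((259.5,281),(346.5,207.5)),((259.5,281),(347,207.5)),((258,281),(346.5,207.5))):
    o1,k1=plane("side",(236.5,262.6),ts);o2,k2=plane("top",(348.5,217.8),tt);a=np.cross(k1,k2);a/=np.linalg.norm(a);a*=np.sign(a[2]);print(a,np.degrees(np.arccos(a[2])))
b=np.array([567,-151.4]);d=hc[:2]-b;d/=np.linalg.norm(d);print("az",d)
# approach above the arm
rod=np.array([590,190]);u=np.array([-.465,-.885]);c=rod+85*u;print(c)
r0=R.from_quat(observe()["orientation"]);y=152.3
p0=observe()["eef_pos"]
tgt=np.r_[c,250]
print(go((p0+tgt)/2,down((68.6+y)/2)));print(go(tgt,down(y),(p0+tgt)/2,down((68.6+y)/2)))
E
```

```text
head c [ 515.83873624 -151.40412031  134.57984247] 0.6552493307231679
[-0.63814149 -0.0079764   0.76987779] 39.65708413074862
[-0.64770107  0.00703524  0.76186208] 40.37136884334102
[-0.61797514  0.00300754  0.78619188] 38.16895236691616
az [-9.99999997e-01 -8.05356888e-05]
[550.475 114.775]
[-1.57, -1.056, -0.001, -0.001, -0.0, -0.365]
[-0.466, -1.834, -0.003, 0.0, 0.0, -0.365]
```

```bash
python3 - <<'E'
from h import *
p=observe()["eef_pos"];q=68.6;t=np.array([550.5,114.8,250])
for i in range(4):
    p1=p+(t-observe()["eef_pos"])/4;q1=q+(152.3-68.6)/4
    print(go(p1,down(q1),p,down(q)));p,q=p1,q1
E
```

```text
[-0.785, -0.528, -0.001, 0.0, 0.0, -0.183]
[-0.545, -0.773, -0.001, 0.0, 0.0, -0.183]
[-0.233, -0.917, -0.001, 0.0, 0.0, -0.183]
[0.11, -0.94, -0.001, 0.0, 0.0, -0.183]
```

Request:
arm_command:
  series:
    - [-0.785,-0.528,0,0,0,-0.183,0.4]
    - [-0.785,-0.528,0,0,0,-0.183,0.4]
    - [-0.785,-0.528,0,0,0,-0.183,0.4]
    - [-0.785,-0.528,0,0,0,-0.183,0.4]

```text
time: 0.43
eef_pos: [309.8, 461.8, 249.4]
orientation: [0.002, 1.0, -0.002, -0.0]
force: [1.0, 0.3, 0.1]
gripper_width: 39.0
grip_force: 0.0
```

Request:
arm_command:
  series:
    - [-0.545,-0.773,0,0,0,-0.183,0.4]
    - [-0.545,-0.773,0,0,0,-0.183,0.4]
    - [-0.545,-0.773,0,0,0,-0.183,0.4]
    - [-0.545,-0.773,0,0,0,-0.183,0.4]

```text
time: 0.77
eef_pos: [390.3, 346.3, 249.8]
orientation: [-0.18, 0.984, -0.001, -0.0]
force: [-0.2, 0.6, 1.1]
gripper_width: 34.1
grip_force: 0.0
```

Request:
arm_command:
  series:
    - [-0.233,-0.917,0,0,0,-0.183,0.4]
    - [-0.233,-0.917,0,0,0,-0.183,0.4]
    - [-0.233,-0.917,0,0,0,-0.183,0.4]
    - [-0.233,-0.917,0,0,0,-0.183,0.4]

```text
time: 1.1
eef_pos: [471.3, 230.1, 249.9]
orientation: [-0.356, 0.934, -0.0, -0.0]
force: [0.3, -0.5, 0.5]
gripper_width: 34.0
grip_force: 0.0
```

Request:
arm_command:
  series:
    - [0.11,-0.94,0,0,0,-0.183,0.4]
    - [0.11,-0.94,0,0,0,-0.183,0.4]
    - [0.11,-0.94,0,0,0,-0.183,0.4]
    - [0.11,-0.94,0,0,0,-0.183,0.4]
    - [0.11,-0.94,0,0,0,-0.183,0.4]
    - [0.11,-0.94,0,0,0,-0.183,0.4]

```text
time: 1.6
eef_pos: [551.9, 114.7, 249.6]
orientation: [-0.517, 0.856, 0.0, -0.001]
force: [-0.3, 0.7, -0.7]
gripper_width: 34.4
grip_force: 0.0
```

```bash
python3 - <<'E'
from h import *
s=observe();print(s["time"],s["eef_pos"],s["joint_positions"],s["gripper_width"])
P=lambda a,r,z:np.r_[590+r*np.cos(a),190+r*np.sin(a),z]
a0=np.arctan2(-.885,-.465)
p=P(a0,85,148);r=down(152.3)
print("down",go(p,r))
ang=np.degrees(a0);tgt=np.degrees(np.arctan2(72,-117))
print(ang,tgt)
tot=-(ang+360-tgt);n=30
for c in range(3):
    A0=ang+tot*c/3;pb=P(np.radians(A0),85,148);rb=down(152.3+tot*c/3)
    print([go(P(np.radians(A0+tot/3*k/10),85,148),down(152.3+tot*c/3+tot/3*k/10),pb,rb)+[.15] for k in range(1,11)])
E
```

```text
1.6 [551.85209552 114.69432921 249.61564315] [ 1.27448281e-01  1.92294415e-01  1.78012725e+00  4.43141611e-04
  1.17058050e+00 -2.53121380e+00] 34.43137213269281
down [0.004, 0.007, 0.677, 0.001, -0.0, 0.0]
-117.71850162818338 148.39249775375112
[[-0.001, 0.031, 0.0, 0.0, 0.0, 0.027, 0.15], [-0.003, 0.062, 0.0, 0.0, 0.0, 0.055, 0.15], [-0.008, 0.092, 0.0, 0.0, 0.0, 0.082, 0.15], [-0.014, 0.123, 0.0, 0.0, 0.0, 0.109, 0.15], [-0.021, 0.153, 0.0, 0.0, 0.0, 0.137, 0.15], [-0.03, 0.182, 0.0, 0.0, 0.0, 0.164, 0.15], [-0.041, 0.211, 0.0, 0.0, 0.0, 0.191, 0.15], [-0.053, 0.24, 0.0, 0.0, 0.0, 0.218, 0.15], [-0.067, 0.267, 0.0, 0.0, 0.0, 0.246, 0.15], [-0.083, 0.294, 0.0, 0.0, 0.0, 0.273, 0.15]]
[[-0.001, 0.031, 0.0, 0.0, 0.0, 0.027, 0.15], [-0.003, 0.062, 0.0, 0.0, 0.0, 0.055, 0.15], [-0.008, 0.092, 0.0, 0.0, 0.0, 0.082, 0.15], [-0.014, 0.123, 0.0, 0.0, 0.0, 0.109, 0.15], [-0.021, 0.153, 0.0, 0.0, 0.0, 0.137, 0.15], [-0.03, 0.182, 0.0, 0.0, 0.0, 0.164, 0.15], [-0.041, 0.211, 0.0, 0.0, 0.0, 0.191, 0.15], [-0.053, 0.24, 0.0, 0.0, 0.0, 0.218, 0.15], [-0.067, 0.267, 0.0, 0.0, 0.0, 0.246, 0.15], [-0.083, 0.294, 0.0, 0.0, 0.0, 0.273, 0.15]]
[[-0.001, 0.031, 0.0, 0.0, 0.0, 0.027, 0.15], [-0.003, 0.062, 0.0, 0.0, 0.0, 0.055, 0.15], [-0.008, 0.092, 0.0, 0.0, 0.0, 0.082, 0.15], [-0.014, 0.123, 0.0, 0.0, 0.0, 0.109, 0.15], [-0.021, 0.153, 0.0, 0.0, 0.0, 0.137, 0.15], [-0.03, 0.182, 0.0, 0.0, 0.0, 0.164, 0.15], [-0.041, 0.211, 0.0, 0.0, 0.0, 0.191, 0.15], [-0.053, 0.24, 0.0, 0.0, 0.0, 0.218, 0.15], [-0.067, 0.267, 0.0, 0.0, 0.0, 0.246, 0.15], [-0.083, 0.294, 0.0, 0.0, 0.0, 0.273, 0.15]]
```

Request:
arm_command:
  series:
    - [0.004,0.007,0.2,0,0,0,0.4]
    - [0.004,0.007,0.4,0,0,0,0.4]
    - [0.004,0.007,0.55,0,0,0,0.4]
    - [0.004,0.007,0.677,0,0,0,0.4]
    - [0.004,0.007,0.677,0,0,0,0.4]

```text
time: 2.02
eef_pos: [545.4, 116.8, 143.8]
orientation: [-0.519, 0.854, 0.002, -0.005]
force: [-0.5, 0.6, -0.7]
gripper_width: 34.1
grip_force: 0.0
```

Request:
arm_command:
  series:
    - [0,0,0,0,0,0,0.17]
    - [0,0,0,0,0,0,0.17]
    - [0,0,0,0,0,0,0.17]
    - [0,0,0,0,0,0,0.17]
  force: 20

```text
time: 2.35
eef_pos: [551.7, 116.4, 150.6]
orientation: [-0.519, 0.855, -0.001, 0.002]
force: [0.1, 0.0, -0.3]
gripper_width: 14.3
grip_force: 0.0
```

Request:
arm_command:
  series:
    - [-0.001,0.031,0.01,0,0,0.027,0.17]
    - [-0.003,0.062,0.01,0,0,0.055,0.17]
    - [-0.008,0.092,0.01,0,0,0.082,0.17]
    - [-0.014,0.123,0.01,0,0,0.109,0.17]
    - [-0.021,0.153,0.01,0,0,0.137,0.17]
    - [-0.03,0.182,0.01,0,0,0.164,0.17]
    - [-0.041,0.211,0.01,0,0,0.191,0.17]
    - [-0.053,0.24,0.01,0,0,0.218,0.17]
    - [-0.067,0.267,0.01,0,0,0.246,0.17]
    - [-0.083,0.294,0.01,0,0,0.273,0.17]

```text
time: 3.18
eef_pos: [519.0, 146.4, 149.3]
orientation: [-0.268, 0.963, -0.002, 0.002]
force: [1.9, -4.4, 1.8]
gripper_width: 14.5
grip_force: 2.0
```

```bash
python3 - <<'E'
from h import *
s=observe();print(s["time"],s["eef_pos"],s["force"],s["moment"],s["joint_positions"])
v=s["eef_pos"][:2]-[590,190];print(np.hypot(*v),np.degrees(np.arctan2(v[1],v[0]))%360, R.from_quat(s["orientation"]).as_matrix()[:,1])
E
```

```text
3.1833 [518.9774516  146.36896511 149.27594092] [ 1.93050994 -4.35846548  1.81456063] [-0.68918562 -0.13875065 -0.05602211] [ 0.19569763  0.26449616  1.91717557 -0.0034503   0.95559234 -1.91632003]
83.35388165597746 211.56350921072058 [-0.51687369  0.85605174 -0.00412434]
```

Request:
arm_command:
  series:
    - [-0.001,0.031,0.005,0,0,0.027,0.17]
    - [-0.003,0.062,0.005,0,0,0.055,0.17]
    - [-0.008,0.092,0.005,0,0,0.082,0.17]
    - [-0.014,0.123,0.005,0,0,0.109,0.17]
    - [-0.021,0.153,0.005,0,0,0.137,0.17]
    - [-0.03,0.182,0.005,0,0,0.164,0.17]
    - [-0.041,0.211,0.005,0,0,0.191,0.17]
    - [-0.053,0.24,0.005,0,0,0.218,0.17]
    - [-0.067,0.267,0.005,0,0,0.246,0.17]
    - [-0.083,0.294,0.005,0,0,0.273,0.17]

```text
time: 4.02
eef_pos: [505.3, 190.5, 148.0]
orientation: [0.001, 1.0, -0.001, 0.0]
force: [-0.6, -4.0, 2.2]
gripper_width: 14.6
grip_force: 2.0
```

Request:
arm_command:
  series:
    - [-0.001,0.031,0,0,0,0.027,0.17]
    - [-0.003,0.062,0,0,0,0.055,0.17]
    - [-0.008,0.092,0,0,0,0.082,0.17]
    - [-0.014,0.123,0,0,0,0.109,0.17]
    - [-0.021,0.153,0,0,0,0.137,0.17]
    - [-0.03,0.182,0,0,0,0.164,0.17]
    - [-0.041,0.211,0,0,0,0.191,0.17]
    - [-0.053,0.24,0,0,0,0.218,0.17]
    - [-0.067,0.267,0,0,0,0.246,0.17]
    - [-0.083,0.294,0,0,0,0.273,0.17]

```text
time: 4.85
eef_pos: [515.9, 234.7, 147.1]
orientation: [0.271, 0.963, -0.002, -0.001]
force: [-3.6, -2.6, 1.1]
gripper_width: 14.7
grip_force: 2.0
```

```bash
python3 - <<'E'
from h import *
s=observe();print(s["time"],s["eef_pos"],s["force"],s["moment"],s["joint_positions"])
v=s["eef_pos"][:2]-[590,190];print(np.hypot(*v),np.degrees(np.arctan2(v[1],v[0]))%360, R.from_quat(s["orientation"]).as_matrix()[:,1])
p,d=camera("side");np.savez("side1.npz",p=p,d=d);cv2.imwrite("pics/s1.png",cv2.resize(p[130:230,190:300],None,fx=5,fy=5,interpolation=cv2.INTER_CUBIC))
E
```

```text
4.85 [515.87337088 234.73430428 147.07623888] [-3.57288073 -2.60926631  1.14498106] [-0.46069553  0.56431658  0.07629284] [ 3.50643461e-01  3.20238031e-01  1.84800098e+00 -1.02075530e-03
  9.77582086e-01 -6.70311262e-01]
86.57895312783634 148.8896512874635 [ 0.52205699  0.85290197 -0.00383798]
```

View pics/s1.png

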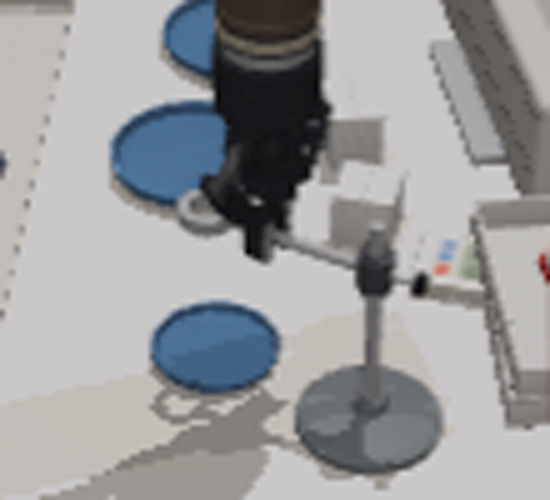

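```bash
python3 - <<'E'
from h import *
print(onplane("side",[(231,172.2)],152))
p,d=camera("top");np.savez("top1.npz",p=p,d=d)
for n,box in(("side",(224,163,236,182)),("top",(215,190,262,235))):
    d=np.load(f"{n}1.npz")["d"];x0,y0,x1,y1=box
    X,Y=np.meshgrid(np.arange(x0,x1),np.arange(y0,y1));g=np.c_[X.ravel(),Y.ravel()];q=pts(n,g,d);s=(q[:,2]>140)&(q[:,2]<158)
    if s.sum()>5:print(n,s.sum(),q[s].min(0),q[s].max(0))
s=observe();z=R.from_quat(s["orientation"])
print("up",go(s["eef_pos"]+[0,0,110],down(58.5)))
E
```

```text
[[471.19053609 244.45313974 152.        ]]
side 58 [451.80392028 227.07392087 140.37160074] [485.88523436 269.04129038 155.84839224]
up [0.001, -0.001, -0.733, -0.001, -0.001, 0.002]
```

Request:
arm_command:
  series:
    - [0,0,0,0,0,0,0.4]
    - [0,0,0,0,0,0,0.4]
    - [0,0,-0.4,0,0,0,0.4]
    - [0,0,-0.733,0,0,0,0.4]
    - [0,0,-0.733,0,0,0,0.4]
    - [-0.54,-0.84,-0.733,0,0,0,0.4]
    - [-0.54,-0.84,-0.733,0,0,0,0.4]
    - [-0.54,-0.84,-0.733,0,0,0,0.4]
    - [-0.54,-0.84,-0.733,0,0,0,0.4]
    - [-0.54,-0.84,-0.733,0,0,0,0.4]

```text
time: 5.78
eef_pos: [521.8, 81.5, 257.3]
orientation: [0.272, 0.962, -0.001, 0.002]
force: [-0.2, 0.4, -0.6]
gripper_width: 34.0
grip_force: 0.0
```

```bash
python3 - <<'E'
from h import *
print(observe()["eef_pos"],observe()["time"])
c=[]
for n,b in(("side",(205,150,285,225)),("top",(205,155,285,230))):
    p,d=camera(n);np.savez(f"{n}2.npz",p=p,d=d);x0,y0,x1,y1=b;c.append(cv2.resize(p[y0:y1,x0:x1],None,fx=5,fy=5,interpolation=cv2.INTER_CUBIC))
cv2.imwrite("pics/c2.png",np.hstack(c))
E
```

```text
[521.79351277  81.4777157  257.29509932] 5.7833
```

View pics/c2.png

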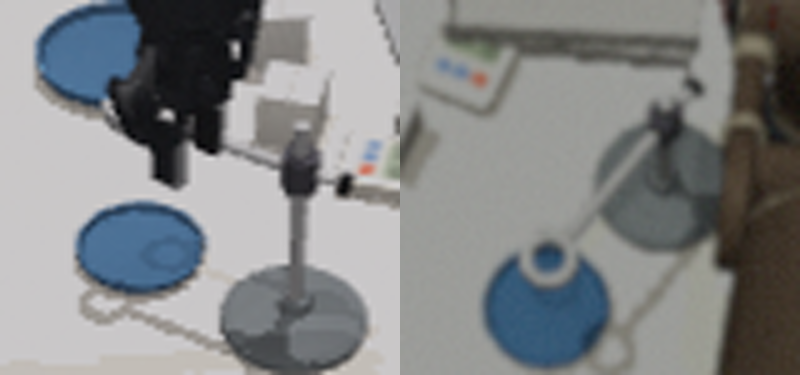

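```bash
python3 - <<'E'
from h import *
print(onplane("top",[(234.4,206.6),(257.8,177)],[152,185][0]))
d=np.load("top2.npz")["d"];X,Y=np.meshgrid(np.arange(222,248),np.arange(195,220));g=np.c_[X.ravel(),Y.ravel()];q=pts("top",g,d)
s=(q[:,2]>140)&(q[:,2]<158)&(q[:,1]>215);k=g[s];print(s.sum());r=k[np.hypot(*(k-[234.4,206.6]).T)<8.5];print((r.min(0)+r.max(0))/2,q[s].min(0),q[s].max(0))
(x,y),rr=cv2.minEnclosingCircle(r.astype(np.float32));print(x,y,rr,onplane("top",[(x,y)],150))
p,dd=camera("top");h=cv2.cvtColor(p,cv2.COLOR_BGR2HSV);m=cv2.inRange(h,(98,110,50),(118,255,220));m[:,:215]=0;m[:,260:]=0
k=max(cv2.findContours(m,cv2.RETR_EXTERNAL,cv2.CHAIN_APPROX_NONE)[0],key=cv2.contourArea);Q=onplane("top",k[:,0],12)[:,:2];print(cv2.minEnclosingCircle(Q.astype(np.float32)))
E
```

```text
[[469.07543705 254.51986162 152.        ]
 [596.36581011 195.57358966 152.        ]]
99
[234.5 206. ] [449.46070152 226.82962453 140.16194082] [521.49783666 275.53131567 157.92619669]
234.5 205.5 7.106435298919678 [[473.75144625 255.27017568 150.        ]]
((473.78631591796875, 263.5686950683594), 44.947879791259766)
```

```bash
python3 - <<'E'
from h import *
P=lambda a,z:np.r_[590+85*np.cos(np.radians(a)),190+85*np.sin(np.radians(a)),z]
print(go(P(151.5,257),down(61)))
print("down",go(P(151.5,149),down(61),P(151.5,257),down(61)))
for a in(150,148.5,147,145.5,144):print(go(P(a,149),down(61+a-151.5),P(151.5,149),down(61)))
E
```

```text
[0.538, 0.802, 0.0, 0.001, 0.0, -0.021]
down [0.0, 0.0, 0.72, 0.0, 0.0, 0.0]
[-0.0, 0.015, 0.0, 0.0, 0.0, 0.013]
[-0.001, 0.03, 0.0, 0.0, 0.0, 0.026]
[-0.001, 0.044, 0.0, 0.0, 0.0, 0.039]
[-0.003, 0.059, 0.0, 0.0, 0.0, 0.052]
[-0.004, 0.074, 0.0, 0.0, 0.0, 0.065]
```

Request:
arm_command:
  series:
    - [0.538,0.802,0,0,0,-0.021,0.4]
    - [0.538,0.802,0,0,0,-0.021,0.4]
    - [0.538,0.802,0,0,0,-0.021,0.4]
    - [0.538,0.802,0,0,0,-0.021,0.4]
    - [0.538,0.802,0,0,0,-0.021,0.4]
    - [0.538,0.802,0.2,0,0,-0.021,0.4]
    - [0.538,0.802,0.4,0,0,-0.021,0.4]
    - [0.538,0.802,0.6,0,0,-0.021,0.4]
    - [0.538,0.802,0.72,0,0,-0.021,0.4]
    - [0.538,0.802,0.72,0,0,-0.021,0.4]

```text
time: 6.77
eef_pos: [510.6, 229.8, 143.4]
orientation: [0.249, 0.969, -0.003, -0.004]
force: [-0.2, -1.1, 0.2]
gripper_width: 34.0
grip_force: 0.0
```

Request:
arm_command:
  series:
    - [0,0,0,0,0,0,0.17]
    - [0,0,0,0,0,0,0.17]
    - [0,0,0,0,0,0,0.17]
    - [0,0.015,0,0,0,0.013,0.17]
    - [-0.001,0.03,0,0,0,0.026,0.17]
    - [-0.001,0.044,0,0,0,0.039,0.17]
    - [-0.003,0.059,0,0,0,0.052,0.17]
    - [-0.004,0.074,0,0,0,0.065,0.17]
    - [-0.004,0.074,0,0,0,0.065,0.17]

```text
time: 7.52
eef_pos: [521.1, 239.5, 150.4]
orientation: [0.312, 0.95, -0.0, 0.001]
force: [-1.1, -3.5, 2.5]
gripper_width: 14.5
grip_force: 1.6
```

```bash
python3 - <<'E'
from h import *
s=observe();print(s["time"],s["eef_pos"],s["force"])
v=s["eef_pos"][:2]-[590,190];print(np.hypot(*v),np.degrees(np.arctan2(v[1],v[0])))
E
```

```text
7.5167 [521.11569825 239.5483522  150.3744168 ] [-1.07963086 -3.46473759  2.47046652]
84.85332186974418 144.27260462728455
```

Request:
arm_command:
  series:
    - [0,0,0,0,0,0,0.4]
    - [0,0,0,0,0,0,0.4]
    - [0,0,-0.4,0,0,0,0.4]
    - [0,0,-0.8,0,0,0,0.4]
    - [0,0,-0.9,0,0,0,0.4]
    - [-0.25,-1,-0.9,0,0,0.15,1]
    - [-0.25,-1,-0.9,0,0,0.25,1]
    - [-0.25,-1,-0.9,0,0,0.3,1]
    - [-0.25,-1,-0.9,0,0,0.3,1]

```text
time: 8.27
eef_pos: [460.9, 95.1, 284.4]
orientation: [0.54, 0.842, 0.0, 0.001]
force: [0.4, -0.6, 0.2]
gripper_width: 80.3
grip_force: 0.0
```

```bash
python3 - <<'E'
from h import *
s=observe();print(s["eef_pos"],s["time"],R.from_quat(s["orientation"]).as_matrix()[:,1],s["joint_positions"])
# pestle: axis and pregrasp
hc=np.array([515.8,-151.4,134.6]);foot=np.array([603,-151.4,11.6]);a=hc-foot;L=np.linalg.norm(a);a/=L;print(a,L,np.degrees(np.arccos(a[2])))
def tool(a,sg): # tool z=-a, y ~ sg*world y
    z=-a;y=np.array([0,sg,0.]);y-=y@z*z;y/=np.linalg.norm(y);return R.from_matrix(np.c_[np.cross(y,z),y,z])
g=foot+a*157;r=tool(a,1);pre=g+a*110;print("grasp",g,"pre",pre,r.as_matrix().round(2).tolist())
p0=s["eef_pos"];r0=R.from_quat(s["orientation"])
print("pre",go(pre,r))
for n in("side",):
    p,d=camera(n);np.savez(f"{n}3.npz",p=p,d=d);cv2.imwrite("pics/c3.png",cv2.resize(p[140:230,200:290],None,fx=6,fy=6,interpolation=cv2.INTER_CUBIC))
E
```

```text
[460.91708047  95.13135151 284.41653552] 8.2667 [0.90873599 0.417368   0.00168691] [ 1.11433431e-01 -3.04821958e-02  1.94805197e+00 -7.63438861e-04
  1.22200931e+00 -3.18852992e-01]
[-0.57834853  0.          0.81578979] 150.77413571299292 35.33447079067489
grasp [ 512.19928053 -151.4         139.6789965 ] pre [ 448.58094205 -151.4         229.41587303] [[-0.82, 0.0, 0.58], [0.0, 1.0, 0.0], [-0.58, 0.0, -0.82]]
pre [-1.459, -0.761, 0.367, -0.175, -0.273, -0.551]
```

View pics/c3.png

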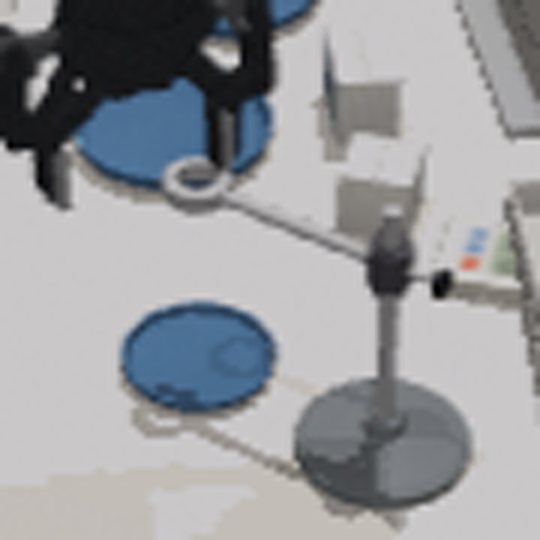

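Request:
arm_command:
  series:
    - [-0.73,-0.38,0.1,0,0,-0.15,1]
    - [-0.73,-0.38,0.1,0,0,-0.3,1]
    - [-0.73,-0.38,0.1,0,0,-0.45,1]
    - [-0.73,-0.38,0.1,0,0,-0.5,1]
    - [-0.73,-0.38,0.1,0,0,-0.55,1]
    - [-0.73,-0.38,0.1,0,0,-0.57,1]
    - [-0.73,-0.38,0.1,0,0,-0.57,1]
    - [-0.73,-0.38,0.1,0,0,-0.57,1]
    - [-0.73,-0.38,0.1,0,0,-0.57,1]

```text
time: 9.07
eef_pos: [457.0, -26.3, 268.9]
orientation: [0.029, 1.0, 0.0, 0.001]
force: [0.8, 0.1, 0.5]
gripper_width: 85.6
grip_force: 0.0
```

```bash
cat >> h.py <<'E'
def tool(a,sg=1):
    z=-np.array(a,float);z/=np.linalg.norm(z);y=np.array([0,sg,0.]);y-=y@z*z;y/=np.linalg.norm(y);return R.from_matrix(np.c_[np.cross(y,z),y,z])
E
python3 - <<'E'
from h import *
s=observe();print(s["eef_pos"],s["time"],s["joint_positions"])
print("ring",onplane("side",[(232.8,170)],152))
print("pre",go([448.6,-151.4,229.4],tool([-.578,0,.816])))
p,d=camera("top");np.savez("top3.npz",p=p,d=d);X,Y=np.meshgrid(np.arange(222,250),np.arange(195,222));g=np.c_[X.ravel(),Y.ravel()];q=pts("top",g,d)
s=(q[:,2]>140)&(q[:,2]<158);k=g[s];print(s.sum(),q[s].min(0),q[s].max(0))
b=p[195:222,222:250].max(2);import sys
gm=((cv2.cvtColor(p,cv2.COLOR_BGR2HSV)[...,1]<60)).astype(np.uint8)
for y in range(198,218):print("".join("#" if (140<z<158) else "." for z in q[:,2].reshape(27,28)[y-195]), "".join("#" if gm[y,x] else "." for x in range(222,250)))
E
```

```text
[457.00411439 -26.30083633 268.9028294 ] 9.0667 [-1.53000054e-01 -4.26492857e-02  1.99214355e+00  5.61726080e-04
  1.19024896e+00 -1.66620929e+00]
ring [[476.64390085 257.51920478 152.        ]]
pre [0.008, -0.836, 0.263, -0.009, -0.307, -0.028]
97 [453.00786349 233.73920225 141.08607916] [518.91069495 283.0724333  156.85448741]
................###......... ############################
...............####......... ############################
.........####.####.......... ############################
......###########........... ############################
......####.#####............ ############################
.....####....###............ ############################
.....##.......##............ ############.###############
.....##.......###........... #########....###############
.....##.......##............ #########....####..#########
.....###.....###............ ##########..#####...########
.....####..#####............ ###...##########.....#######
......###.#####............. ###....########.......######
.......#######.............. ##......######.........#####
.........#.................. #.......................####
............................ #.......................####
............................ #.......................####
............................ .........................###
............................ .........................###
............................ .........................###
............................ .........................###
```

Request:
arm_command:
  series:
    - [0.008,-0.836,0.263,-0.009,-0.06,-0.028,1]
    - [0.008,-0.836,0.263,-0.009,-0.12,-0.028,1]
    - [0.008,-0.836,0.263,-0.009,-0.18,-0.028,1]
    - [0.008,-0.836,0.263,-0.009,-0.24,-0.028,1]
    - [0.008,-0.836,0.263,-0.009,-0.307,-0.028,1]
    - [0.008,-0.836,0.263,-0.009,-0.307,-0.028,1]
    - [0.008,-0.836,0.263,-0.009,-0.307,-0.028,1]
    - [0.008,-0.836,0.263,-0.009,-0.307,-0.028,1]

```text
time: 9.78
eef_pos: [446.7, -151.7, 229.0]
orientation: [0.005, 0.953, -0.001, 0.302]
force: [0.3, 0.3, -0.6]
gripper_width: 85.1
grip_force: 0.0
```

```bash
python3 - <<'E'
from h import *
s=observe();print(s["eef_pos"],s["time"],s["joint_positions"])
ax=np.array([-.578,0,.816]);f=np.array([603,-151.4,11.6])
print("grasp",go(f+ax*157,tool(ax)))
print("ring top",onplane("top",[(232.4,205.3)],152))
p,d=camera("side");np.savez("side4.npz",p=p,d=d)
cv2.imwrite("pics/c4.png",cv2.resize(np.hstack([p[160:260,205:285][:100],p[200:300,195:290]]),None,fx=4,fy=4,interpolation=cv2.INTER_CUBIC))
X,Y=np.meshgrid(np.arange(220,248),np.arange(160,182));g=np.c_[X.ravel(),Y.ravel()];q=pts("side",g,d).reshape(22,28,3)
hs=cv2.cvtColor(p,cv2.COLOR_BGR2HSV)
for y in range(160,182):print(y,"".join("#" if 148<z<158 else "+" if 135<z<158 else "." for z in q[y-160,:,2]),"".join("#" if hs[y,x,1]<50 else "." for x in range(220,248)))
E
```

```text
[ 446.70106473 -151.719092    229.03673124] 9.7833 [-0.63973706 -0.24662441  2.37294428  0.64742405  0.59911822 -2.6665908 ]
grasp [-0.015, 0.005, 0.738, -0.002, -0.001, -0.004]
ring top [[472.36614445 262.52614371 152.        ]]
160 ............................ .........................###
161 ............................ .........................###
162 ............................ .........................###
163 ............................ .........................###
164 ............................ ........................####
165 ............................ ........................####
166 ...........#####............ ..........######.......#####
167 .........#########.......... ........#########.....######
168 ........###+#+++##.......... .......###########...#######
169 .......###++++++###......... .......#####################
170 .......###+....+###......... #......####....#############
171 .......+####..####+......... #####..#####################
172 .......++############....... ############################
173 ........++####+#+++###+..... ############################
174 .........++++++++.##+#####.. ############################
175 ...........++++......+++#+## ############################
176 .......................+#+#+ ############################
177 .........................+++ ############################
178 ............................ ############################
179 ............................ ############################
180 ............................ ############################
181 ............................ ############################
```

Request:
arm_command:
  series:
    - [-0.01,0.005,0.2,0,0,0,1]
    - [-0.015,0.005,0.4,0,0,-0.004,1]
    - [-0.015,0.005,0.55,0,0,-0.004,1]
    - [-0.015,0.005,0.65,0,0,-0.004,1]
    - [-0.015,0.005,0.7,0,0,-0.004,1]
    - [-0.015,0.005,0.738,0,0,-0.004,1]
    - [-0.015,0.005,0.738,0,0,-0.004,1]
    - [-0.015,0.005,0.738,0,0,-0.004,1]

```text
time: 10.5
eef_pos: [514.5, -150.1, 143.2]
orientation: [-0.001, 0.954, -0.003, 0.301]
force: [-1.0, 0.7, 0.4]
gripper_width: 85.3
grip_force: 0.0
```

```bash
python3 - <<'E'
from h import *
s=observe();print(s["eef_pos"],s["time"],s["force"],s["gripper_width"])
ax=np.array([-.578,0,.816]);f=np.array([603,-151.4,11.6])
print((s["eef_pos"]-f)@ax,go(f+ax*157,tool(ax)))
c=[]
for n,b in(("side",(205,235,285,310)),("top",(310,180,390,255))):
    p,d=camera(n);x0,y0,x1,y1=b;c.append(cv2.resize(p[y0:y1,x0:x1],None,fx=5,fy=5,interpolation=cv2.INTER_CUBIC))
cv2.imwrite("pics/c5.png",np.hstack(c))
E
```

```text
[ 514.4760818  -150.13050574  143.21332829] 10.5 [-1.00583039  0.66116502  0.41206525] 85.33574558535967
158.5633006014139 [0.026, -0.008, 0.011, -0.002, -0.003, 0.001]
```

View pics/c5.png

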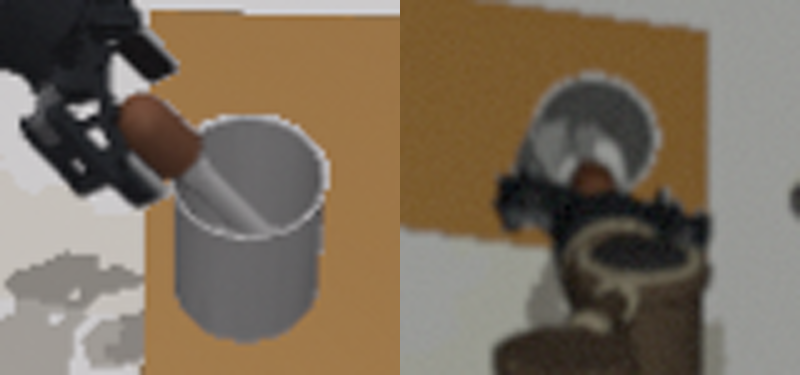

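Request:
arm_command:
  series:
    - [0.02,-0.008,0,0,0,0,0.6]
    - [0.02,-0.008,0,0,0,0,0.5]
    - [0.02,-0.008,0,0,0,0,0.3]
    - [0.02,-0.008,0,0,0,0,0.3]
    - [0.02,-0.008,0,0,0,0,0.2]
    - [0.02,-0.008,0,0,0,0,0.2]
    - [0.02,-0.008,0,0,0,0,0.2]
    - [0.02,-0.008,0,0,0,0,0.2]
  force: 60

```text
time: 11.27
eef_pos: [511.5, -151.1, 142.0]
orientation: [0.0, 0.954, -0.003, 0.299]
force: [-4.9, 0.3, 5.9]
gripper_width: 32.5
grip_force: 59.0
```

```bash
python3 - <<'E'
from h import *
s=observe();print(s["eef_pos"],s["time"],s["force"],s["moment"],s["gripper_width"],s["grip_force"])
p0=s["eef_pos"];ax=np.array([-.578,0,.816])
print("pull60",go(p0+60*ax,tool(ax)),"pull130",go(p0+130*ax,tool(ax)))
E
```

```text
[ 511.47918646 -151.14704246  142.0159926 ] 11.2667 [-4.91720127  0.27991617  5.89594557] [-0.02839667  0.28502964 -0.02557403] 32.45578395114161 59.02711970731616
pull60 [0.003, -0.002, -0.4, -0.003, -0.004, 0.001] pull130 [0.007, -0.005, -0.867, -0.003, -0.004, 0.001]
```

Request:
arm_command:
  series:
    - [0,0,-0.05,0,0,0,0.2]
    - [0,0,-0.1,0,0,0,0.2]
    - [0,0,-0.18,0,0,0,0.2]
    - [0,0,-0.28,0,0,0,0.2]
    - [0,0,-0.4,0,0,0,0.2]
    - [0,0,-0.5,0,0,0,0.2]
    - [0,0,-0.6,0,0,0,0.2]

```text
time: 11.85
eef_pos: [458.7, -149.8, 214.9]
orientation: [0.0, 0.955, -0.002, 0.298]
force: [0.6, 0.3, -1.7]
gripper_width: 32.1
grip_force: 59.8
```

Request:
arm_command:
  series:
    - [0,0,-0.1,0,0,0,0.2]
    - [0,0,-0.2,0,0,0,0.2]
    - [0,0,-0.3,0,0,0,0.2]
    - [0,0,-0.45,0,0,0,0.2]
    - [0,0,-0.6,0,0,0,0.2]
    - [0,0,-0.6,0,0,0,0.2]
    - [0,0,-0.6,0,0,0,0.2]

```text
time: 12.43
eef_pos: [408.4, -150.2, 289.9]
orientation: [0.001, 0.954, -0.004, 0.3]
force: [0.5, 0.2, -1.9]
gripper_width: 32.1
grip_force: 59.9
```

```bash
python3 - <<'E'
from h import *
s=observe();print(s["eef_pos"],s["time"],s["force"],s["moment"],s["gripper_width"],s["grip_force"],s["joint_positions"])
p0=s["eef_pos"]
print("vert",go([400,-60,400],tool([0,0,1])))
p,d=camera("side");cv2.imwrite("pics/c6.png",cv2.resize(p[180:310,190:290],None,fx=4,fy=4,interpolation=cv2.INTER_CUBIC))
E
```

```text
[ 408.44569954 -150.24007746  289.85302381] 12.4333 [ 0.4604686   0.20000451 -1.86097627] [0.03342783 0.51821045 0.00957329] 32.05184085264632 59.928353168070316 [-0.71273018 -0.43875652  2.36198806  0.53691412  0.80436675 -2.5786357 ]
vert [-0.374, 0.597, -0.639, -0.004, 0.304, -0.001]
```

View pics/c6.png

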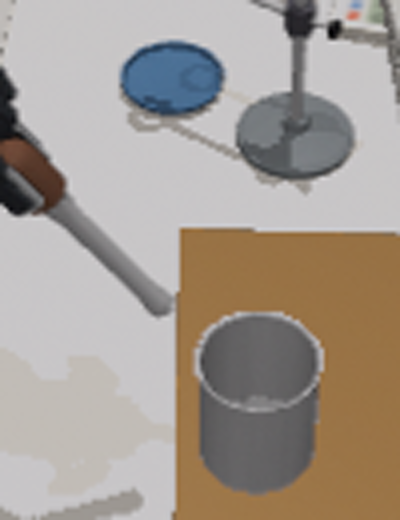

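Request:
arm_command:
  series:
    - [-0.374,0.597,-0.6,0,0.06,0,0.2]
    - [-0.374,0.597,-0.6,0,0.12,0,0.2]
    - [-0.374,0.597,-0.6,0,0.18,0,0.2]
    - [-0.374,0.597,-0.6,0,0.24,0,0.2]
    - [-0.374,0.597,-0.6,0,0.28,0,0.2]
    - [-0.374,0.597,-0.6,-0.004,0.304,0,0.2]
    - [-0.374,0.597,-0.6,-0.004,0.304,0,0.2]
    - [-0.374,0.597,-0.6,-0.004,0.304,0,0.2]

```text
time: 13.15
eef_pos: [404.0, -59.1, 392.3]
orientation: [-0.001, 1.0, 0.002, -0.002]
force: [-0.1, 0.1, -1.8]
gripper_width: 32.2
grip_force: 60.4
```

```bash
python3 - <<'E'
from h import *
s=observe();t=s["eef_pos"];print(t,s["time"],s["force"],s["moment"],R.from_quat(s["orientation"]).as_matrix()[:,2])
print(go([400,100,370],down(90)))
for n in("side","top"):
    p,d=camera(n);np.savez(f"{n}6.npz",p=p,d=d)
    X,Y=np.meshgrid(np.arange(512),np.arange(384));g=np.c_[X.ravel(),Y.ravel()];q=pts(n,g,d)
    m=(np.hypot(*(q[:,:2]-t[:2]).T)<40)&(q[:,2]>t[2]-200)&(q[:,2]<t[2]-15);Q=q[m];print(n,m.sum(),Q.min(0),Q.max(0))
    for z in range(-170,-10,15):
        k=m&(abs(q[:,2]-t[2]-z)<7.5)
        if k.sum()>3:print(z,k.sum(),q[k].mean(0).round(1),"px",g[k].mean(0).round(1),np.ptp(g[k][:,0]))
E
```

```text
[403.97643601 -59.07149309 392.30121173] 13.15 [-0.08821844  0.12802922 -1.84960382] [ 0.02429251  0.01122981 -0.01808534] [-0.00394868  0.00418093 -0.99998346]
[0.024, 1.06, 0.153, 0.002, -0.002, 0.001]
side 226 [394.76217126 -82.91107313 232.3767827 ] [421.470344   -55.54362196 376.07100716]
-155 21 [405.1 -64.1 240.5] px [199.2 213.4] 6
-140 23 [405.6 -64.3 253. ] px [199.1 210.2] 6
-125 23 [405.3 -64.  267.9] px [198.7 206.3] 5
-110 24 [406.3 -63.7 282.4] px [198.7 202.4] 5
-95 19 [405.7 -64.5 297.3] px [198.1 198.6] 4
-80 25 [405.7 -65.3 313.2] px [197.6 194.4] 5
-65 23 [407.  -64.9 327.5] px [197.7 190.3] 5
-50 25 [406.8 -65.5 342.2] px [197.2 186.4] 6
-35 21 [406.1 -68.5 356.1] px [196.5 183. ] 8
-20 22 [413.6 -72.1 370.6] px [198.7 179.8] 9
top 25 [386.83283454 -75.97070603 308.17835018] [402.57079877 -36.82214648 375.26403543]
-80 6 [398.6 -56.2 313.2] px [324.7 231.3] 4
-65 7 [397.1 -56.7 330.4] px [325.6 230.4] 4
-20 12 [391.6 -55.3 372. ] px [326.9 228.6] 13
```

Request:
arm_command:
  series:
    - [-0.23,1,0.15,0.002,-0.002,0.001,0.2]
    - [-0.23,1,0.15,0.002,-0.002,0.001,0.2]
    - [-0.23,1,0.15,0.002,-0.002,0.001,0.2]
    - [-0.23,1,0.15,0.002,-0.002,0.001,0.2]

```text
time: 13.58
eef_pos: [437.0, 91.8, 371.7]
orientation: [0.002, 1.0, 0.0, 0.002]
force: [0.4, 1.3, -2.8]
gripper_width: 31.9
grip_force: 60.7
```

Request:
arm_command:
  series:
    - [-0.235,1,0.1,0,0,0,0.2]
    - [-0.235,1,0.1,0,0,0,0.2]
    - [-0.235,1,0.1,0,0,0,0.2]
    - [-0.235,1,0.1,0,0,0,0.2]
    - [-0.235,1,0.1,0,0,0,0.2]
    - [-0.235,1,0.1,0,0,0,0.2]
    - [-0.235,1,0.1,0,0,0,0.2]

```text
time: 14.17
eef_pos: [472.9, 238.8, 357.1]
orientation: [0.001, 1.0, -0.001, 0.001]
force: [-1.4, 0.2, -2.2]
gripper_width: 32.4
grip_force: 60.8
```

```bash
python3 - <<'E'
from h import *
s=observe();print(s["time"],s["eef_pos"]);print(go([474.5,260.5,338],down(90)))
E
```

```text
14.1667 [472.86595373 238.7829587  357.09438982]
[-0.01, 0.145, 0.127, -0.001, 0.001, -0.001]
```

Request:
arm_command:
  series:
    - [-0.01,0.145,0,0,0,0,0.2]
    - [-0.01,0.145,0.05,0,0,0,0.2]
    - [-0.01,0.145,0.1,0,0,0,0.2]
    - [-0.01,0.145,0.127,0,0,0,0.2]
    - [-0.01,0.145,0.127,0,0,0,0.2]
    - [-0.01,0.145,0.127,0,0,0,0.2]
    - [-0.01,0.145,0.127,0,0,0,0.2]

```text
time: 14.75
eef_pos: [475.4, 261.2, 338.7]
orientation: [0.002, 1.0, -0.001, 0.002]
force: [-0.8, 0.1, -1.2]
gripper_width: 32.2
grip_force: 60.9
```

```bash
python3 - <<'E'
from h import *
s=observe();t=s["eef_pos"];print(t,s["time"],s["force"],R.from_quat(s["orientation"]).as_matrix()[:,2])
c=[]
for n,b in(("side",(205,100,285,200)),("top",(195,165,275,265))):
    p,d=camera(n);np.savez(f"{n}7.npz",p=p,d=d);x0,y0,x1,y1=b;c.append(cv2.resize(p[y0:y1,x0:x1],None,fx=5,fy=5,interpolation=cv2.INTER_CUBIC))
    if n=="side":
        X,Y=np.meshgrid(np.arange(512),np.arange(384));g=np.c_[X.ravel(),Y.ravel()];q=pts(n,g,d)
        m=(np.hypot(*(q[:,:2]-t[:2]).T)<40)
        for z in range(130,330,12):
            k=m&(abs(q[:,2]-z)<6)
            if k.sum()>3:print(z,k.sum(),q[k].mean(0).round(1),"px",g[k].mean(0).round(1),np.ptp(g[k],axis=0))
cv2.imwrite("pics/c7.png",np.hstack(c))
E
```

```text
[475.38014148 261.17972158 338.72156409] 14.75 [-0.81546116  0.06248431 -1.20292506] [ 0.00389662 -0.00164353 -0.99999106]
142 38 [477.8 255.4 144.2] px [233.1 172.1] [15  7]
154 62 [479.7 258.  152. ] px [233.7 170. ] [15  8]
190 17 [478.8 255.  189.9] px [233.2 161.9] [4 4]
202 13 [478.6 255.4 202.7] px [233.1 158.8] [4 2]
214 10 [476.5 254.6 214.6] px [232.4 156.2] [3 2]
226 12 [476.8 254.1 226.4] px [232.4 153.5] [3 3]
238 11 [478.  254.  238.5] px [232.7 150.6] [3 3]
250 11 [477.2 254.6 249.7] px [232.5 147.8] [3 3]
262 13 [477.9 255.  261.4] px [232.6 144.9] [3 4]
274 13 [476.  255.6 274.1] px [232.  141.7] [4 3]
286 13 [476.5 254.8 285.4] px [232.1 139. ] [4 2]
298 17 [479.2 253.  298.3] px [232.8 136.1] [5 4]
310 14 [478.3 249.1 311.2] px [232.4 133.4] [8 4]
322 21 [479.2 245.8 323. ] px [232.5 131. ] [10  5]
```

View pics/c7.png

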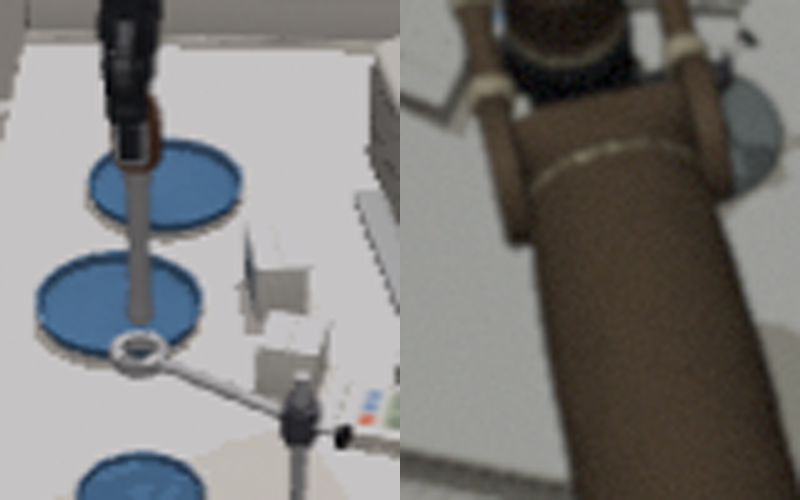

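```bash
python3 - <<'E'
from h import *
from scipy.optimize import least_squares
for f in("side4","side7"):
    D=np.load(f+".npz");d=D["d"]
    X,Y=np.meshgrid(np.arange(222,246),np.arange(162,178));g=np.c_[X.ravel(),Y.ravel()];q0=pts("side",g,d)
    q=onplane("side",g[(q0[:,2]>146)&(q0[:,2]<158)],152)[:,:2]
    fn=lambda c:np.clip(np.maximum(0,abs(np.hypot(*(q-c).T)-17)-4),0,8)
    best=min((least_squares(fn,[x,y]) for x in(473,476,479) for y in(255,258,261,264)),key=lambda r:r.cost);print(f,len(q),best.x,best.cost,np.median(q,0))
    k=(q[:,0]<best.x[0]+8);print(q[:,0].min(),q[:,1].min(),q[:,1].max())
# handle edges by gradient, side7: subpixel columns on rows
D=np.load("side7.npz");p=D["p"].astype(float).sum(2)
for y in range(146,165,3):print(y,p[y,226:241].astype(int))
D=np.load("side4.npz");p=D["p"].astype(float).sum(2)
for y in range(165,177):print(y,p[y,223:244].astype(int))
E
```

```text
side4 85 [478.39349467 257.57207454] 646.0571378435125 [482.11661237 251.17844215]
455.52880379717374 225.31131764786312 281.5117920595402
side7 84 [477.99949576 258.4462061 ] 564.3647522885376 [482.49849841 251.2743857 ]
455.52880379717374 230.389141834023 281.5117920595402
146 [584 557 432 403 286 278 283 278 267 272 247 246 249 251 262]
149 [588 588 588 570 467 276 284 277 364 536 587 584 585 587 588]
152 [208 220 220 210 225 276 287 278 248 202 194 212 289 408 510]
155 [321 319 322 310 279 273 287 279 266 284 312 310 297 272 199]
158 [329 329 330 321 285 271 284 282 272 291 323 321 321 322 319]
161 [331 328 329 314 274 286 293 289 272 279 326 327 329 329 329]
164 [333 331 330 326 318 285 274 276 288 309 330 328 329 329 329]
165 [343 340 339 337 334 335 336 333 334 333 333 334 333 335 336 336 337 340
 334 298 232]
166 [343 343 341 339 337 336 371 445 460 496 472 408 463 378 335 336 334 303
 230 182 296]
167 [343 344 340 340 368 464 539 520 436 389 386 429 511 512 414 311 283 219
 184 297 444]
168 [347 344 341 344 432 547 484 281 300 306 301 302 335 455 502 339 154 192
 290 444 570]
169 [289 284 331 351 445 511 372 281 300 309 307 304 297 400 520 418 300 374
 375 464 599]
170 [164 163 156 219 413 547 498 273 210 174 178 211 345 496 520 431 376 444
 572 596 598]
171 [312 257 220 226 356 522 542 521 420 320 351 451 552 544 490 364 498 596
 597 598 598]
172 [375 373 374 360 307 304 403 495 532 541 547 544 496 396 476 539 556 543
 561 599 597]
173 [445 446 445 445 413 280 294 299 312 319 317 306 290 302 360 433 490 525
 547 561 584]
174 [596 596 596 596 579 483 308 297 298 296 295 295 288 339 411 346 336 399
 464 516 543]
175 [597 599 597 597 598 597 579 495 378 380 403 453 493 596 596 594 579 495
 374 369 440]
176 [598 599 598 597 599 597 598 597 597 597 596 597 597 597 600 597 597 597
 579 486 352]
```

```bash
python3 - <<'E'
from h import *
print(onplane("side",[(232.4,169.1),(232.4,169.5)],152),onplane("side",[(232.5,163),(232.5,162.5)],179.2),onplane("side",[(232.2,158)],202))
E
```

```text
[[474.84048911 262.69412047 152.        ]
 [475.00957816 260.3564151  152.        ]] [[475.64985775 262.67044537 179.2       ]
 [475.43697532 265.61969924 179.2       ]] [[475.077882   261.24413186 202.        ]]
```

Request:
arm_command:
  series:
    - [0.006,0,0.04,0,0,0,0.2]
    - [0.006,0,0.08,0,0,0,0.2]
    - [0.006,0,0.12,0,0,0,0.2]
    - [0.006,0,0.16,0,0,0,0.2]
    - [0.006,0,0.2,0,0,0,0.2]
    - [0.006,0,0.24,0,0,0,0.2]
    - [0.006,0,0.28,0,0,0,0.2]
    - [0.006,0,0.32,0,0,0,0.2]
    - [0.006,0,0.36,0,0,0,0.2]
    - [0.006,0,0.4,0,0,0,0.2]

```text
time: 15.68
eef_pos: [474.6, 261.7, 277.9]
orientation: [0.001, 1.0, -0.001, 0.002]
force: [0.2, -0.3, -2.2]
gripper_width: 32.5
grip_force: 60.9
```

```bash
python3 - <<'E'
from h import *
s=observe();print(s["eef_pos"],s["time"],s["force"],s["moment"],s["gripper_width"]);print(go([s["eef_pos"][0],s["eef_pos"][1],200],down(90)))
E
```

```text
[474.58672803 261.72648275 277.93282353] 15.6833 [ 0.22911262 -0.32179862 -2.21292715] [ 0.0450285   0.01443798 -0.01808174] 32.533307595172246
[0.002, 0.001, 0.52, -0.001, 0.002, -0.001]
```

Request:
arm_command:
  series:
    - [0,0,0.05,0,0,0,0.2]
    - [0,0,0.1,0,0,0,0.2]
    - [0,0,0.15,0,0,0,0.2]
    - [0,0,0.2,0,0,0,0.2]
    - [0,0,0.25,0,0,0,0.2]
    - [0,0,0.3,0,0,0,0.2]
    - [0,0,0.35,0,0,0,0.2]
    - [0,0,0.4,0,0,0,0.2]
    - [0,0,0.44,0,0,0,0.2]
    - [0,0,0.48,0,0,0,0.2]

```text
time: 16.52
eef_pos: [474.8, 261.6, 205.8]
orientation: [0.001, 1.0, -0.001, 0.002]
force: [-0.7, 0.0, -1.6]
gripper_width: 31.9
grip_force: 60.9
```

```bash
python3 - <<'E'
from h import *
s=observe();t=s["eef_pos"];print(t,s["time"],s["force"],s["moment"],R.from_quat(s["orientation"]).as_matrix()[:,2])
p,d=camera("side");X,Y=np.meshgrid(np.arange(512),np.arange(384));g=np.c_[X.ravel(),Y.ravel()];q=pts("side",g,d);m=(np.hypot(*(q[:,:2]-t[:2]).T)<30)
for z in range(30,205,10):
    k=m&(abs(q[:,2]-z)<5)
    if k.sum()>2:print(z,k.sum(),q[k].mean(0).round(1),g[k].mean(0).round(1),np.ptp(g[k],axis=0))
E
```

```text
[474.79713157 261.59483989 205.84981967] 16.5167 [-0.72092109  0.0296077  -1.61939278] [-0.02821167 -0.00533597 -0.01245283] [ 0.00343742 -0.00167158 -0.99999269]
50 7 [477.5 255.3  51.3] [233.4 191.9] [4 2]
60 9 [475.  253.2  59.3] [232.7 190.6] [4 2]
70 14 [475.7 255.4  69.8] [232.9 188. ] [4 3]
80 9 [477.2 255.9  80.1] [233.2 185.8] [4 2]
90 12 [475.9 255.7  89.9] [232.8 183.8] [4 4]
100 10 [478.1 256.5 100. ] [233.4 181.5] [4 3]
110 11 [475.8 256.  110.3] [232.7 179.4] [4 3]
120 11 [477.3 256.3 119.8] [233.1 177.3] [4 3]
130 4 [479.  254.8 128.1] [233.5 175.8] [3 1]
140 15 [478.1 250.8 141.4] [233.1 173.5] [11  5]
150 56 [476.1 253.8 150.7] [232.6 170.9] [12  7]
160 14 [477.9 254.6 158.8] [233.1 169. ] [9 5]
170 10 [478.4 251.9 169.8] [233.1 167. ] [5 2]
180 8 [480.6 249.2 180.7] [233.6 165. ] [8 3]
190 14 [477.6 244.4 189.8] [232.6 163.7] [9 3]
200 20 [478.4 246.  199.5] [232.8 161.2] [9 6]
```

Request:
arm_command:
  series:
    - [0,0,0.02,0,0,0,0.2]
    - [0,0,0.04,0,0,0,0.2]
    - [0,0,0.06,0,0,0,0.2]
    - [0,0,0.08,0,0,0,0.2]
    - [0,0,0.1,0,0,0,0.2]
    - [0,0,0.12,0,0,0,0.2]
    - [0,0,0.14,0,0,0,0.2]
    - [0,0,0.155,0,0,0,0.2]
    - [0,0,0.16,0,0,0,0.2]

```text
time: 17.32
eef_pos: [474.8, 262.2, 182.4]
orientation: [0.001, 1.0, -0.0, 0.002]
force: [-1.6, 2.8, 0.3]
gripper_width: 32.2
grip_force: 61.2
```

Request:
arm_command:
  series:
    - [0,0,0.005,0,0,0,0.2]
    - [0,0,0.01,0,0,0,0.2]
    - [0,0,0.015,0,0,0,0.2]
    - [0,0,0.015,0,0,0,0.2]

```text
time: 17.65
eef_pos: [474.9, 262.1, 180.5]
orientation: [0.001, 1.0, -0.0, 0.002]
force: [-2.2, 4.7, 0.2]
gripper_width: 32.6
grip_force: 61.2
```

Request:
arm_command:
  series:
    - [0.005,0.006,0,0,0,0,0.2]
    - [0.01,0.012,0,0,0,0,0.2]
    - [0.01,0.012,0,0,0,0,0.2]
    - [0.01,0.012,0,0,0,0,0.2]

```text
time: 17.98
eef_pos: [473.5, 262.5, 180.0]
orientation: [0.001, 1.0, -0.002, 0.002]
force: [-0.1, -0.4, -1.7]
gripper_width: 32.2
grip_force: 61.0
```

Lateral contact is gone; continue down.

Request:
arm_command:
  series:
    - [0,0,0.005,0,0,0,0.2]
    - [0,0,0.01,0,0,0,0.2]
    - [0,0,0.015,0,0,0,0.2]
    - [0,0,0.02,0,0,0,0.2]
    - [0,0,0.02,0,0,0,0.2]

```text
time: 18.4
eef_pos: [474.1, 263.5, 179.8]
orientation: [0.001, 1.0, -0.001, 0.002]
force: [-3.7, -1.7, 10.8]
gripper_width: 32.5
grip_force: 62.1
```

Request:
arm_command:
  series:
    - [0,0,-0.008,0,0,0,0.2]
    - [0,0,-0.014,0,0,0,0.2]
    - [0,0,-0.014,0,0,0,0.2]
  force: 20

```text
time: 18.65
eef_pos: [474.0, 263.5, 180.0]
orientation: [0.001, 1.0, -0.001, 0.003]
force: [-0.2, -0.3, 2.5]
gripper_width: 31.8
grip_force: 61.5
```

Request:
arm_command:
  series:
    - [0,0,0,0,0,0,0.41]
    - [0,0,0,0,0,0,0.43]
    - [0,0,0,0,0,0,0.46]
    - [0,0,0,0,0,0,0.5]
    - [0,0,0,0,0,0,0.6]
    - [0,0,0,0,0,0,0.8]
    - [0,0,0,0,0,0,0.9]
    - [0,0,0,0,0,0,0.9]

```text
time: 19.32
eef_pos: [473.4, 263.4, 179.4]
orientation: [0.001, 1.0, -0.001, 0.002]
force: [-1.3, 0.7, -0.2]
gripper_width: 76.9
grip_force: 0.0
```

```bash
cat > chk.py <<'E'
from h import *
s=observe();t=np.array([474,263,180]);print(s["eef_pos"],s["time"],s["force"],s["gripper_width"])
p,d=camera("side");X,Y=np.meshgrid(np.arange(512),np.arange(384));g=np.c_[X.ravel(),Y.ravel()];q=pts("side",g,d);m=(np.hypot(*(q[:,:2]-t[:2]).T)<30)
h=cv2.cvtColor(p,cv2.COLOR_BGR2HSV).reshape(-1,3);br=m&(h[:,0]<15)&(h[:,1]>100)&(q[:,2]>130);print("brown",br.sum(),q[br].mean(0).round(1),q[br].min(0).round(),q[br].max(0).round())
for z in range(10,205,15):
    k=m&(abs(q[:,2]-z)<7)
    if k.sum()>2:print(z,k.sum(),q[k].mean(0).round(1),g[k].mean(0).round(1))
E
python3 chk.py
```

```text
[473.44040444 263.4002099  179.36847059] 19.3167 [-1.30262287  0.72446291 -0.22986429] 76.94600356212102
brown 12 [485.4 249.7 182.6] [485. 243. 161.] [486. 259. 200.]
10 72 [474.9 260.4   5.1] [233.  200.2]
25 11 [475.5 256.   26.9] [233.  196.6]
40 18 [475.2 257.4  41. ] [232.9 193.6]
55 10 [476.3 256.8  55.1] [233.1 190.8]
70 15 [476.5 257.6  69. ] [233.1 187.8]
85 12 [475.3 258.4  84.1] [232.8 184.5]
100 12 [474.9 255.7 100.5] [232.5 181.5]
115 12 [474.4 256.7 113.7] [232.3 178.5]
130 5 [474.2 255.4 127.1] [232.2 175.8]
145 31 [480.7 248.2 146.6] [233.8 172.8]
160 18 [487.3 252.4 159.6] [235.7 169.3]
175 12 [487.4 253.3 175.3] [235.7 165.6]
190 12 [487.6 253.4 191.3] [235.7 161.9]
```

Request:
arm_command:
  series:
    - [0,0,-0.03,0,0,0,0.95]
    - [0,0,-0.08,0,0,0,1]
    - [0,0,-0.15,0,0,0,1]
    - [0,0,-0.25,0,0,0,1]
    - [0,0,-0.4,0,0,0,1]
    - [0,0,-0.6,0,0,0,1]
    - [0,0,-0.8,0,0,0,1]
    - [0,0,-0.8,0,0,0,1]

```text
time: 20.03
eef_pos: [476.9, 265.5, 308.3]
orientation: [0.001, 1.0, 0.002, 0.009]
force: [0.3, -0.9, 0.6]
gripper_width: 86.0
grip_force: 0.0
```

Request:
arm_command:
  series:
    - [0.6,-1,0,0,0,0,1]
    - [0.6,-1,0,0,0,0,1]
    - [0.6,-1,0,0,0,0,1]
    - [0.6,-1,0,0,0,0,1]
    - [0.6,-1,0,0,0,0,1]
    - [0.6,-1,0,0,0,0,1]
    - [0.6,-1,0,0,0,0,1]
    - [0.6,-1,0,0,0,0,1]
    - [0.6,-1,0,0,0,0,1]
    - [0.6,-1,0,0,0,0,1]

```text
time: 20.87
eef_pos: [383.4, 114.7, 299.4]
orientation: [0.0, 1.0, -0.001, 0.002]
force: [-1.1, -0.2, -0.2]
gripper_width: 85.5
grip_force: 0.0
```

```bash
python3 chk.py; python3 - <<'E'
from h import *
for n in("side","top"):
    p,d=camera(n);h=cv2.cvtColor(p,cv2.COLOR_BGR2HSV);m=cv2.inRange(h,(98,110,50),(118,255,220))
    for k in cv2.findContours(m,cv2.RETR_EXTERNAL,cv2.CHAIN_APPROX_NONE)[0]:
        if cv2.contourArea(k)>100:
            c=cv2.minEnclosingCircle(onplane(n,k[:,0],12)[:,:2].astype(np.float32))
            if abs(c[0][1]-262)<60:print(n,"dish",c)
    q0=np.load(n+"0.npz")["p"];df=cv2.absdiff(p,q0).max(2)
    for nm,b in dict(side=dict(cart=(252,145,275,180),bottle=(250,328,268,356),beaker=(238,275,272,302)),top=dict(cart=(160,170,212,190),bottle=(385,205,405,228),beaker=(330,190,365,205)))[n].items():
        x0,y0,x1,y1=b;print(n,nm,(df[y0:y1,x0:x1]>60).mean().round(3))
E
```

```text
[383.3834231  114.70565289 299.42387753] 20.8667 [-1.07035824 -0.16659638 -0.17045463] 85.46296980831997
brown 99 [474.1 250.7 183. ] [460. 242. 152.] [486. 267. 205.]
10 74 [472.3 261.1   5. ] [232.3 200.1]
25 11 [475.2 255.8  27.5] [232.9 196.5]
40 13 [476.2 257.4  40.8] [233.2 193.6]
55 14 [474.9 258.8  53.8] [232.8 190.7]
70 13 [476.4 256.7  70.6] [233.1 187.6]
85 15 [476.1 257.2  84.7] [232.9 184.6]
100 11 [475.3 256.   99.6] [232.6 181.6]
115 12 [475.2 254.1 115.8] [232.5 178.5]
130 5 [474.2 255.9 126.8] [232.2 175.8]
145 38 [479.6 249.  147.3] [233.5 172.6]
160 27 [478.4 250.  159.9] [233.1 169.6]
175 32 [476.2 249.8 174.9] [232.4 166.2]
190 41 [477.1 253.3 189.8] [232.7 162.2]
side dish ((472.2802734375, 260.2384033203125), 49.166629791259766)
side cart 0.017
side bottle 0.0
side beaker 0.0
top dish ((474.0135192871094, 262.0292663574219), 45.602333068847656)
top cart 0.0
top bottle 0.0
top beaker 0.0
```

Pestle hangs upright over the dish (head z 152–205); dish, beaker and bystanders are unmoved.

```bash
python3 -c "
from bench import *
print(hand_in())"
```

```text
the job is handed in; nothing more can be done
None
```

The job is handed in at about 21 s of the 64 s allowed: I swung the ring over the 100 mm blue dish, and the pestle hangs upright in it, released, with the beaker, dish, cartons and stain bottle unmoved by the camera check.

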